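Rub the curtain beads round in the basin

TASK

Take the wooden muddler out of its crock and stir the wooden beads in the blue basin with it: starting on the side of the spring clip, go once all the way round clockwise (seen from above), about half-way out from the middle, until the head is fully back at the clip, feeling that it rubs lightly on the floor all the way, never pressing hard, so that every bead is pushed from where it lay. Then lower the muddler, not dropping it, head down back into its crock and let go. Keep all beads in the basin and leave the coffee pot and the jar where they stand.

Things in the scene. Friction and masses are not known exactly. Their poses are not given: they have to be found in the camera images.
- basins: two nested round plastic basins, a blue one stacked inside a pink one, fixed on the counter. Origin: centre of the stack, on the counter; z up; the -x axis points to the spring clip. Blue basin: flat inner floor of 95 mm radius, wall flaring to 130 mm radius at the rim, 71 mm above that floor
- clip (a point): white plastic clothespin-type spring clip on the blue basin's rim, 11 mm wide, sloping outward; this point, on the rim, 132 mm out from the middle, is where it grips. The clip's top is 40 mm above the rim or less
- basins_floor (a point): middle of the blue basin's floor, 40 mm above the counter as drawn; the basins nest unevenly, so the true floor may be up to 3 mm higher or lower, which is not told: feel for it. The floor gives springily straight down, 0.33 mm per newton pressed; over 12 N would crack it. Free of beads within 18 mm of the middle at the start. Axes as the basins
- muddler_center (a point): wooden muddler, one turned piece 200 mm long, 100 g: a straight round handle 18 mm in diameter and below it a head 34 mm in diameter (lowest 40 mm, then tapering up to 55 mm). Rubbing, the head drags behind the hand and may swing in the grip. It leans, head down, in the crock, about 20 degrees off upright. This point: on its axis half-way up, 100 mm from either end; z points along the axis up to the handle's end
- muddler_tip (a point): centre of the flat underside of the muddler's head, on its axis; z points up along the axis
- crock: round white stoneware crock with one brown band, fixed, 100 mm tall, open at the top, 60 mm inner and 71 mm outer diameter, inner bottom 6 mm above the counter. It is the one that holds the muddler. Origin: centre of its underside, z up
- coffee_pot: aluminium moka-type coffee pot, 76 mm wide, 146 mm tall with its knob, black handle reaching 74 mm out on its -y side; bystander. Origin: centre of its underside
- jar: closed glass jar with steel cap, 68 mm wide, 100 mm tall; bystander. Origin: centre of its underside
- bead1_center (a point): wooden barrel bead, 28 mm in diameter, 22 mm tall, 12 g, standing on the blue basin's floor; one of seven in a loose ring 37 to 55 mm from the middle. This point: its centre
- bead2_center (a point): wooden barrel bead, 28 mm in diameter, 22 mm tall, 12 g, standing on the blue basin's floor; one of seven in a loose ring 37 to 55 mm from the middle. This point: its centre
- bead3_center (a point): wooden barrel bead, 28 mm in diameter, 22 mm tall, 12 g, standing on the blue basin's floor; one of seven in a loose ring 37 to 55 mm from the middle. This point: its centre
- bead4_center (a point): wooden barrel bead, 28 mm in diameter, 22 mm tall, 12 g, standing on the blue basin's floor; one of seven in a loose ring 37 to 55 mm from the middle. This point: its centre
- bead5_center (a point): wooden barrel bead, 28 mm in diameter, 22 mm tall, 12 g, standing on the blue basin's floor; one of seven in a loose ring 37 to 55 mm from the middle. This point: its centre
- bead6_center (a point): wooden barrel bead, 28 mm in diameter, 22 mm tall, 12 g, standing on the blue basin's floor; one of seven in a loose ring 37 to 55 mm from the middle. This point: its centre
- bead7_center (a point): wooden barrel bead, 28 mm in diameter, 22 mm tall, 12 g, standing on the blue basin's floor; one of seven in a loose ring 37 to 55 mm from the middle. This point: its centre

How it is judged:
On the way, in this order (a step that is already met when the one before it is completed fails the run):
1. the muddler's head rubs on the blue basin's floor on the side of the clip (contact force between muddler and basins above 1 N and z of muddler_tip in the frame of basins below 0.055 m and horizontal distance between muddler_tip and basins below 0.08 m and x of muddler_tip in the frame of basins below -0.02 m and y of muddler_tip in the frame of basins between -0.022 and 0.022 m), for 0.2 s.
2. the muddler's head rubs on the blue basin's floor a quarter turn on, clockwise (contact force between muddler and basins above 1 N and z of muddler_tip in the frame of basins below 0.055 m and horizontal distance between muddler_tip and basins below 0.08 m and y of muddler_tip in the frame of basins above 0.02 m and x of muddler_tip in the frame of basins between -0.022 and 0.022 m), for 0.2 s.
3. the muddler's head rubs on the blue basin's floor opposite the clip (contact force between muddler and basins above 1 N and z of muddler_tip in the frame of basins below 0.055 m and horizontal distance between muddler_tip and basins below 0.08 m and x of muddler_tip in the frame of basins above 0.02 m and y of muddler_tip in the frame of basins between -0.022 and 0.022 m), for 0.2 s.
4. the muddler's head rubs on the blue basin's floor three quarters of a turn on (contact force between muddler and basins above 1 N and z of muddler_tip in the frame of basins below 0.055 m and horizontal distance between muddler_tip and basins below 0.08 m and y of muddler_tip in the frame of basins below -0.02 m and x of muddler_tip in the frame of basins between -0.022 and 0.022 m), for 0.2 s.
5. the muddler's head rubs on the blue basin's floor back on the side of the clip (all of step 1), for 0.2 s.
6. the muddler, still held, is lowered into the crock to within 40 mm of its bottom (horizontal distance between muddler_tip and crock below 0.03 m and z of muddler_tip in the frame of crock below 0.046 m and contact force between the fingers and muddler above 1 N), for 0.05 s.
At the end, for the whole second after the job is handed in: The muddler stands head down in its crock, its underside's centre within 16 mm of the crock's inner bottom and leaning less than 34 degrees, released and at rest; all seven beads lie in the blue basin, each at least 15 mm from where it lay at the start (horizontal distance between muddler_tip and crock below 0.03 m and z of muddler_tip in the frame of crock below 0.022 m and angle between muddler_tip's own z axis and vertical below 0.6 rad and linear speed of muddler below 0.03 m/s and distance of each of bead1_center, bead2_center, bead3_center, bead4_center, bead5_center, bead6_center, bead7_center from where it was at the start of the episode above 0.015 m and horizontal distance between each of bead1_center, bead2_center, bead3_center, bead4_center, bead5_center, bead6_center, bead7_center and basins below 0.11 m and height (world z) of each of bead1_center, bead2_center, bead3_center, bead4_center, bead5_center, bead6_center, bead7_center below 0.09 m); the robot touches nothing.
It fails at once if the muddler or robot presses on the basins with more than 12 N (contact force between any of muddler, the arm, the fingers and basins above 12 N).
It fails at once if the coffee pot or the jar is shifted by more than 25 mm (distance of any of coffee_pot, jar from where it was at the start of the episode above 0.025 m).
It also fails if it takes over 72 s, if anything falls off the work surface, if the arm or the gripper's body presses on something with over 40 N, if the wrist force passes 120 N, or if a joint passes its speed limit or range.

ROBOT

A 6-joint arm with a two-finger parallel gripper is mounted at the origin on the work surface. World frame = base frame: x ahead of the robot, y to its left, z up, the work surface at z = 0. Lengths are in m, angles in rad, forces in N, time in s.
With the tool pointing down it reaches from about 0.4 to 0.825 m from the base axis. Payload 7 kg.
Tool frame: the origin (TCP) lies between the finger pads; the fingertips stand 11 mm ahead of it and the grasp point (between the pads) lies 8 mm behind it (env.tip_reach is the z of the fingertips in the tool frame, in m); z points along the fingers, y is the line along which they close (so a half turn about z gives the same grasp; the last joint's range is limited). The gripper opens to 85 mm and grips with 20 to 120 N. Pads are 22 mm wide; open, the fingers measure 114 mm over their backs; the gripper's body (76 mm by 85 mm) begins 54 mm behind the grasp point. The pads swing forward as they close: fully open they stand 13 mm farther back than shut.
Start: joints at [1.448, 0.359, 0.012, 0, -1.224, -0.288], TCP at [0.27, 0.619, 0.242] pointing down, gripper open.
Joint ranges: [-3.07, 3.07], [-1.43, 2.12], [-1.02, 1.25], [-3.03, 1.67], [-3.05, -0], [-3.03, 3.03]. Speed limits (rad/s): [2.39, 2.39, 3.01, 3.14, 3.14, 3.14].

INTERFACE

Orientations are given as a unit quaternion [x, y, z, w].
In Python, from cell import env gives the robot as it stands.
- The arm moves only by the tool drive_tool, never from a script. Its argument "deltas" is a list of rows, each a list of 3 entries, a list of its own where there are three numbers: the shift along the tool's x, y, z in mm, then the turn, a rotation vector about the tool's x, y, z in degrees, then the gripper command: -1 is shut, 1 is fully open, values between are in proportion. A call has 1 to 20 rows; each row shifts and turns the commanded pose from where the row before left it, along the tool's axes as they then stand; what a row does not reach is not made up. A row lasts 1/10 s, in which the tool goes at most 50 mm and 8.59 degrees, less where a joint would pass 70% of its speed; a pose out of reach is approached as far as the arm can. A call is refused whole if a number of a shift passes 50 or a number of a turn 8.59, either way. A call with a gripper value outside its range is refused whole. The fingers move at their own pace and stop on an object; the grip force is fixed at half the most. Time passes only in rows, so rows that do not move let the fingers close. It gives the time, the measured TCP pose, the force, the opening and the grip force at its end, in the units of the state.
- env.observe(): the state, without advancing time (a new reading comes with each control period).
- env.read_camera(name): name is "scene" or "top"; returns a dict with "color" (384x512x3 uint8, blue, green, red), "intrinsics" (3x3 intrinsics, pixels), "dist_coeffs" ([k1, k2, p1, p2, k3] as OpenCV has them; the pictures are not rectified), "rvec" (rotation vector, rad) and "tvec" (3), from world to camera coordinates, as OpenCV has them. Camera axes: x right, y down, z forward; pixel columns grow to the right and rows downward; lengths in m; the calibration is good to about 2 mm. A picture is of the moment at which its call begins. There is no depth.
- env.job_done(): hands the job in; it is judged then, once.
The state is a dict: "clock": time; "q": joint angles; "qd": joint speeds; "tau": joint torques, N m; "eef_pos": TCP position; "orientation": TCP orientation; "contact_force": force on the tool from outside, world axes, zero at the start; "moment": the same for the moment, N m; "finger_gap": finger opening in m; "grip_force": force on a finger pad.
Only numpy, scipy, OpenCV 4.12 (cv2) and the standard library are available. Lean on these libraries where they do the work, as an engineer would, in place of code of your own. Each camera call takes 0.05 s, during which the arm holds its last target. There are 200 camera calls.

## Working session

There is one attempt and no reset: what is moved stays moved. The work goes in short steps, Python scripts to look and compute and a tool call to move; the robot and the scene stay as the last step left them, time stands still between calls to the robot, and variables do not carry over. Pictures are saved under pics/ and viewed, at most 10 in all, crops included, and the job is handed in when it is done.

Besides the shell and the picture viewer there is one more tool, called after "Emit:" as name(argument=value, ...) on one line, values as JSON. drive_tool: Moves the arm, as the interface text tells. Its arguments: {"type":"object","properties":{"deltas":{"type":"array","items":{"type":"array"}}},"required":["deltas"]}

```bash
mkdir -p pics
cat > h.py <<'E'
import numpy as np, cv2
from scipy.spatial.transform import Rotation as R
from cell import env
def cam(n,save=None):
    c=env.read_camera(n)
    if save: cv2.imwrite('pics/'+save,c['color'])
    return c
def ray(c,uv):
    K,d=np.array(c['intrinsics']),np.array(c['dist_coeffs'])
    M=cv2.Rodrigues(np.array(c['rvec'],float))[0];t=np.array(c['tvec'],float).ravel()
    p=cv2.undistortPoints(np.array([[uv]],float),K,d)[0,0]
    return -M.T@t, M.T@np.array([p[0],p[1],1])
def onz(c,uv,z):
    o,v=ray(c,uv); return o+v*(z-o[2])/v[2]
def tri(c1,u1,c2,u2):
    o1,v1=ray(c1,u1);o2,v2=ray(c2,u2)
    s=np.linalg.lstsq(np.c_[v1,-v2],o2-o1,rcond=None)[0]
    a,b=o1+s[0]*v1,o2+s[1]*v2
    return (a+b)/2,np.linalg.norm(a-b)
def proj(c,P):
    return cv2.projectPoints(np.array(P,float).reshape(-1,3),np.array(c['rvec'],float),np.array(c['tvec'],float),np.array(c['intrinsics']),np.array(c['dist_coeffs']))[0][:,0]
E
python3 - <<'E'
from h import *
import pickle
d={}
for n in('scene','top'):
    c=cam(n);d[n]=c
    cv2.imwrite(f'pics/{n}0.png',cv2.resize(c['color'],(800,600),interpolation=cv2.INTER_CUBIC))
    print(n,ray(c,(256,192)))
pickle.dump(d,open('c0.pkl','wb'))
print(env.observe(),env.tip_reach)
E
```

```text
scene (array([0.92679512, 0.32078699, 0.55162229]), array([-0.51935278, -0.4864026 , -0.70301067]))
top (array([ 0.41229692, -0.03090148,  1.01379022]), array([ 0.17422228,  0.01384658, -0.98473675]))
{'clock': 0.1, 'q': array([ 1.44808687e+00,  3.59304501e-01,  1.11469282e-02, -3.10103698e-04,
       -1.22408518e+00, -2.88121329e-01]), 'qd': array([ 2.74812236e-05, -1.34965164e-03,  6.80882706e-04, -2.12784770e-04,
        2.05990444e-03,  3.26304737e-04]), 'tau': array([-1.36885275e-03, -5.84765625e+01,  2.94110781e+01,  6.95455447e+00,
       -3.14541219e-03,  9.87193772e-06]), 'eef_pos': array([0.2694196 , 0.61845047, 0.24146248]), 'orientation': array([ 9.78965303e-01, -2.04025467e-01, -8.55431280e-05,  7.32785962e-04]), 'contact_force': array([-0.40806979, -0.03689505, -0.25663837]), 'moment': array([ 0.00599873, -0.0079171 ,  0.02128248]), 'grip_force': 0.0, 'finger_gap': 0.08534912052015614} 0.011
```

View pics/scene0.png

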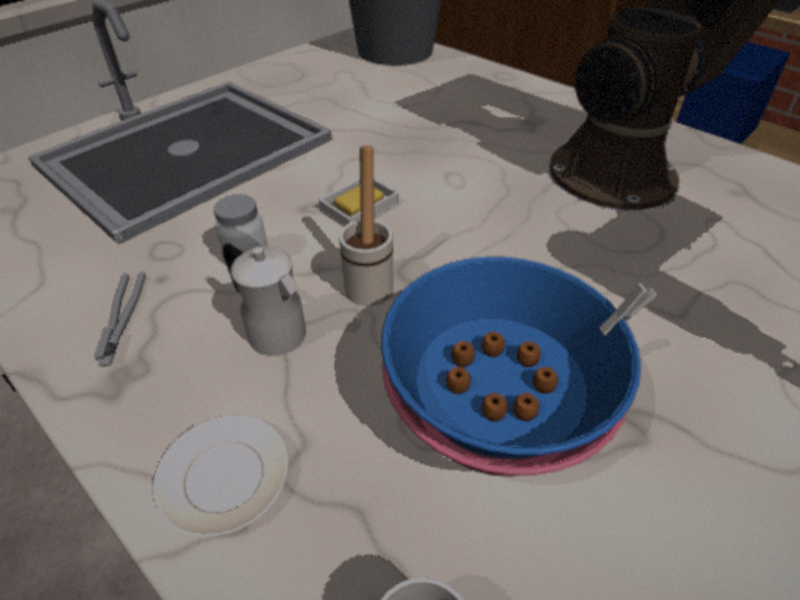

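View pics/top0.png

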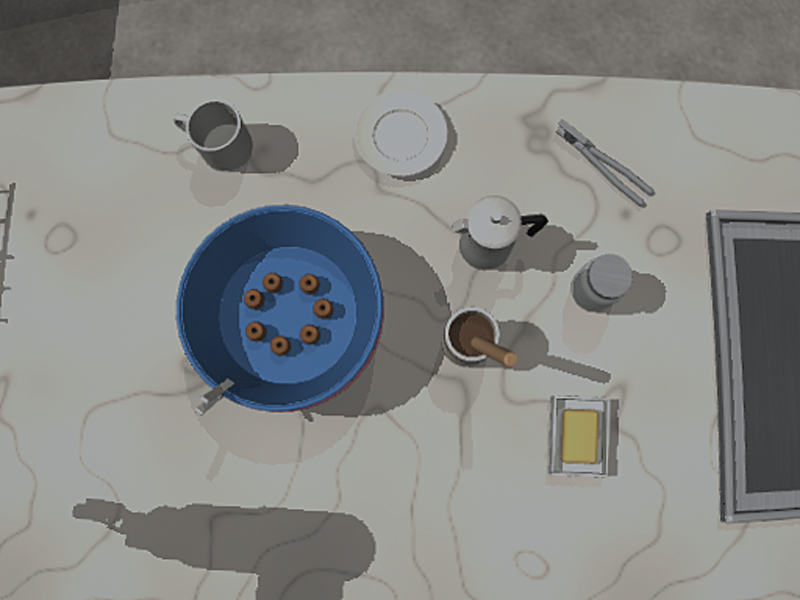

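The scene view shows the muddler in its crock (handle end ~(366,150), crock ~(368,265)) and the clip at ~(615,325). The top view shows the basin floor ~(287,315), clip grip ~(230,383), crock mouth ~(472,335) and handle end ~(510,360).

Run:
```python
from h import *
import pickle
d=pickle.load(open('c0.pkl','rb'));T,S=d['top'],d['scene'];k=.64
f=lambda u,v:(u*k,v*k)
print('floor',onz(T,f(287.5,315),.04),'rim',onz(T,f(280,308),.111),'clip',onz(T,f(230,384),.111))
for p in[(219,315),(356,315),(287,247),(287,383)]:print(onz(T,f(*p),.04))
print('crockrim',onz(T,f(472,335),.1),onz(S,f(367,237),.1))
print('handle end',tri(T,f(510,360),S,f(366,151)))
print('pot',onz(T,f(494,221),.11),'jar',onz(T,f(609,272),.1))
for p in[(309,284),(322,308),(309,334),(280,345),(255,331),(253,298),(271,282)]:print('bead',onz(T,f(*p),.062))
a=T['color'][190:245,275:350];b=S['color'][85:200,200:275]
a=cv2.resize(a,None,fx=6,fy=6,interpolation=3);b=cv2.resize(b,None,fx=4.7,fy=4.7,interpolation=3)
o=np.zeros((560,800,3),np.uint8);o[:a.shape[0],:a.shape[1]]=a;o[:b.shape[0],450:450+min(350,b.shape[1])]=b[:560,:350];cv2.imwrite('pics/crop1.png',o)
```

```text
floor [0.56240456 0.13847036 0.04      ] rim [0.56049503 0.13620376 0.111     ] clip [0.46185433 0.19759772 0.111     ]
[0.56159332 0.23548494 0.04      ]
[0.56314934 0.04328066 0.04      ]
[0.65934696 0.14286568 0.04      ]
[0.46839653 0.13617642 0.04      ]
crockrim [ 0.52883259 -0.11125872  0.1       ] [ 0.53638425 -0.10342526  0.1       ]
handle end (array([ 0.48862131, -0.14768289,  0.18923335]), np.float64(0.0005027980011247344))
pot [ 0.67860646 -0.14073841  0.11      ] jar [ 0.61379837 -0.29484942  0.1       ]
bead [0.60194607 0.10662972 0.062     ]
bead [0.5689647  0.08789112 0.062     ]
bead [0.53337912 0.10454597 0.062     ]
bead [0.51807947 0.14348317 0.062     ]
bead [0.53673876 0.17843201 0.062     ]
bead [0.58208034 0.18313521 0.062     ]
bead [0.60445451 0.15912184 0.062     ]
```

View pics/crop1.png

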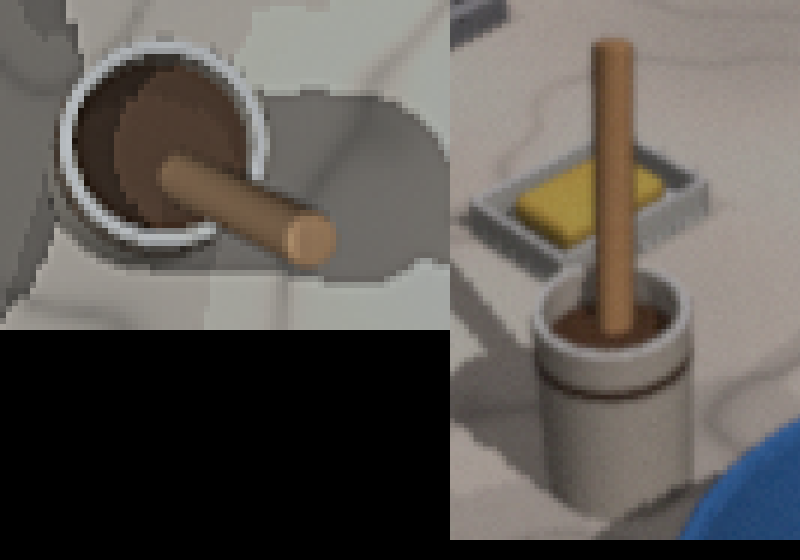

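Run:
```python
from h import *
import pickle
d=pickle.load(open('c0.pkl','rb'));T,S=d['top'],d['scene']
print('crock tri',tri(T,(302.2,214.2),S,(234.5,151)),onz(T,(302.2,214.2),.1),onz(S,(234.5,151),.1))
for p in[(57,145),(270,145),(163,42),(163,248)]:print(onz(T,(p[0]/6+275,p[1]/6+190),.1))
print('E',tri(T,(326.7,230),S,(234.7,94.6)))
ft=np.array([.5625,.138]);cl=np.array([.462,.1976]);v=ft-cl;print(np.degrees(np.arctan2(v[1],v[0])),np.linalg.norm(v))
```

```text
crock tri (array([ 0.52989641, -0.11188046,  0.09358411]), np.float64(0.000495940394035244)) [ 0.52923998 -0.11150367  0.1       ] [ 0.53532971 -0.10560236  0.1       ]
[ 0.52909153 -0.07580698  0.1       ]
[ 0.52950366 -0.14754446  0.1       ]
[ 0.5643601  -0.11167806  0.1       ]
[ 0.49463537 -0.11124041  0.1       ]
E (array([ 0.48848228, -0.14707594,  0.19409899]), np.float64(0.0007373730661829213))
-30.669417086599797 0.11684352784814397
```

The crop shows the crock mouth centred at ~(163,145) in the top half (world ≈ 0.530, -0.111), and the handle leaning toward -x, -y.

```bash
cat >> h.py <<'E'
def pose():
    s=env.observe(); return np.array(s['eef_pos']),R.from_quat(s['orientation']),s
def to(p,Rt=None):
    """shift in present tool axes (mm) and turn (deg) to reach world pose"""
    p0,R0,s=pose()
    print('shift mm',np.round(R0.inv().apply(np.array(p)-p0)*1e3,1),'turn deg',np.round((R0.inv()*Rt).as_rotvec(True),1) if Rt else '')
def frame(z,y):
    z=np.array(z,float);z/=np.linalg.norm(z);y=np.array(y,float);y-=z*(y@z);y/=np.linalg.norm(y)
    return R.from_matrix(np.c_[np.cross(y,z),y,z])
C=np.array([.530,-.111]);B=np.array([.562,.1375])
E=np.array([.4885,-.147,.197]);l=np.array([-.76,-.65]);l/=np.linalg.norm(l)
a=np.r_[-l*np.sin(np.radians(20)),-np.cos(np.radians(20))]
RG=frame(a,(-.65,.76,0)); PG=E+.050*a
E
python3 - <<'E'
from h import *
to(PG-.09*a,RG);print(PG-.09*a,PG)
E
```

```text
shift mm [500.6 626.5   7.9] turn deg [ 20.2 -12.7 114.5]
[ 0.47810311 -0.15589208  0.2345877 ] [ 0.50149612 -0.1358849   0.15001537]
```

Emit:
drive_tool(deltas=[[[10,12,0],[0,0,0],1],[[25,32,0],[0,0,0],1],[[28,35,0],[0,0,0],1],[[28,35,0],[0,0,0],1],[[28,35,0],[0,0,0],1],[[28,35,0],[0,0,0],1],[[28,35,0],[0,0,0],1],[[28,35,0],[0,0,0],1],[[28,35,0],[0,0,0],1],[[28,35,0],[0,0,0],1],[[28,35,0],[0,0,0],1],[[28,35,0],[0,0,0],1],[[28,35,0],[0,0,0],1],[[28,35,0],[0,0,0],1],[[28,35,0],[0,0,0],1],[[28,35,0],[0,0,0],1],[[28,35,0],[0,0,0],1],[[28,35,0],[0,0,0],1],[[17,22,0],[0,0,0],1],[[0,0,0],[0,0,0],1]])

```text
clock: 2.1
eef_pos: [0.4774, -0.1578, 0.2416]
orientation: [0.979, -0.206, -0.001, 0.0]
contact_force: [-0.6, 0.7, -0.0]
finger_gap: 0.0856
grip_force: 0.0
```

Emit:
drive_tool(deltas=[[[0,0,0],[1.44,-0.9,8.2],1],[[0,0,0],[1.44,-0.9,8.2],1],[[0,0,0],[1.44,-0.9,8.2],1],[[0,0,0],[1.44,-0.9,8.2],1],[[0,0,0],[1.44,-0.9,8.2],1],[[0,0,0],[1.44,-0.9,8.2],1],[[0,0,0],[1.44,-0.9,8.2],1],[[0,0,0],[1.44,-0.9,8.2],1],[[0,0,0],[1.44,-0.9,8.2],1],[[0,0,0],[1.44,-0.9,8.2],1],[[0,0,0],[1.44,-0.9,8.2],1],[[0,0,0],[1.44,-0.9,8.2],1],[[0,0,0],[1.44,-0.9,8.2],1],[[0,0,0],[1.44,-0.9,8.2],1],[[0,0,0],[0,0,0],1],[[0,0,0],[0,0,0],1]])

```text
clock: 3.7
eef_pos: [0.4775, -0.1545, 0.2425]
orientation: [-0.342, 0.924, 0.06, 0.162]
contact_force: [0.9, 0.4, -0.4]
finger_gap: 0.0854
grip_force: 0.0
```

Run:
```python
from h import *
to(PG-.09*a,RG);p,r,s=pose();print(p,s['q'],s['clock'],s['contact_force'])
c=cam('top')['color'][170:260,260:380];d=cam('scene')['color'][20:200,180:330]
a1=cv2.resize(c,(400,300),interpolation=3);b1=cv2.resize(d,(400,480),interpolation=3)
o=np.zeros((480,800,3),np.uint8);o[:300,:400]=a1;o[:,400:]=b1;cv2.imwrite('pics/pre.png',o)
```

```text
shift mm [ 3.1 -1.5  7.3] turn deg [-0.  -0.1  0. ]
[ 0.47745759 -0.15445954  0.24254687] [-0.13007148 -0.0048787  -0.3643714  -0.30636805 -0.99487413 -0.59270226] 3.7 [ 0.92550418  0.39141215 -0.41756131]
```

View pics/pre.png

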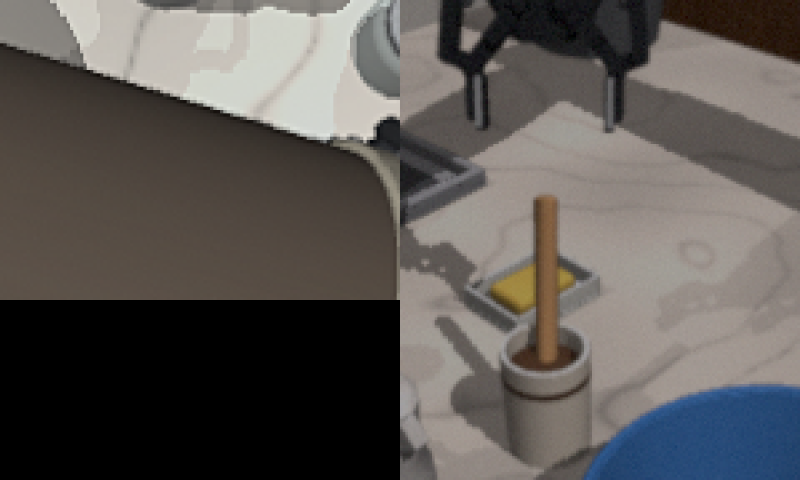

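The arm hides the crock in the top view. In the scene view the fingertips, at (480,127) and (608,130), straddle the handle end at (546,200), so I'm advancing along the axis.

Emit:
drive_tool(deltas=[[[1.5,-1,10],[0,0,0],1],[[1.5,-0.5,15],[0,0,0],1],[[0,0,15],[0,0,0],1],[[0,0,15],[0,0,0],1],[[0,0,15],[0,0,0],1],[[0,0,15],[0,0,0],1],[[0,0,12],[0,0,0],1],[[0,0,0],[0,0,0],0.2],[[0,0,0],[0,0,0],-0.4],[[0,0,0],[0,0,0],-1],[[0,0,0],[0,0,0],-1],[[0,0,0],[0,0,0],-1],[[0,0,0],[0,0,0],-1],[[0,0,0],[0,0,0],-1],[[0,0,0],[0,0,0],-1]])

```text
clock: 5.3
eef_pos: [0.5022, -0.1365, 0.1507]
orientation: [-0.339, 0.925, 0.06, 0.163]
contact_force: [-2.3, -0.3, 6.3]
finger_gap: 0.0169
grip_force: 58.4
```

Run:
```python
from h import *
to(PG,RG);p,r,s=pose();print(p,s['contact_force'],s['moment'])
cv2.imwrite('pics/g.png',cv2.resize(cam('scene')['color'][30:200,180:330],(530,600),interpolation=3))
```

```text
shift mm [0.4 0.9 0.5] turn deg [-0.1 -0.  -0.2]
[ 0.50224048 -0.1364579   0.15066693] [-2.34741889 -0.30225485  6.26996925] [-0.19986659  0.97409793  0.15755811]
```

View pics/g.png

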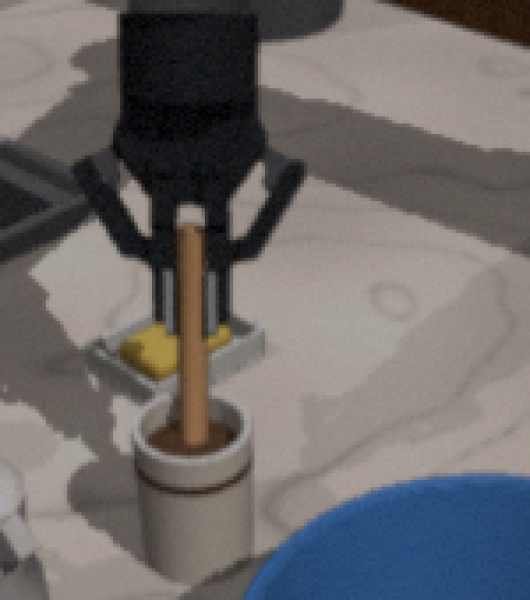

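The fingers have closed on the handle about 40 mm below its end (gap 17 mm, grip 58 N). Next I'll lift it a little and turn it upright about its tip.

```bash
cat >> h.py <<'E'
RU=frame((0,0,-1),(-.65,.76,0))
E
python3 - <<'E'
from h import *
p0,R0,s=pose()
rv=(R0.inv()*RU).as_rotvec(); print(np.degrees(rv))
tip0=p0+R0.apply([0,0,.150]);print('tip',tip0)
n=8;p=p0-0.010*(-R0.apply([0,0,-1]))*1; tip0=p+R0.apply([0,0,.150])
tipf=np.r_[C,tip0[2]+.03]
Rk=R0;pk=p
for k in range(1,n+1):
    Rn=R0*R.from_rotvec(rv*k/n); tn=tip0+(tipf-tip0)*k/n; pn=tn-Rn.apply([0,0,.150])
    print(np.round(Rk.inv().apply(pn-pk)*1e3,1)); Rk,pk=Rn,pn
E
```

```text
[-0.05979561 19.97099935 -0.22211256]
tip [ 0.54139468 -0.10335712  0.0097    ]
[-6.6  0.2 -3.8]
[-6.4  0.2 -3.8]
[-6.3  0.2 -3.8]
[-6.1  0.2 -3.8]
[-5.9  0.2 -3.8]
[-5.8  0.2 -3.7]
[-5.6  0.2 -3.7]
[-5.4  0.2 -3.7]
```

Emit:
drive_tool(deltas=[[[0,0,-2],[0,0,0],-1],[[0,0,-4],[0,0,0],-1],[[0,0,-4],[0,0,0],-1],[[-6.6,0.2,-3.8],[0,2.5,0],-1],[[-6.4,0.2,-3.8],[0,2.5,0],-1],[[-6.3,0.2,-3.8],[0,2.5,0],-1],[[-6.1,0.2,-3.8],[0,2.5,0],-1],[[-5.9,0.2,-3.8],[0,2.5,0],-1],[[-5.8,0.2,-3.7],[0,2.5,0],-1],[[-5.6,0.2,-3.7],[0,2.5,0],-1],[[-5.4,0.2,-3.7],[0,2.5,0],-1],[[0,0,0],[0,0,0],-1],[[0,0,0],[0,0,0],-1]])

```text
clock: 6.65
eef_pos: [0.5294, -0.1106, 0.1981]
orientation: [-0.345, 0.939, 0.0, -0.001]
contact_force: [-0.7, 0.1, -1.4]
finger_gap: 0.0166
grip_force: 58.7
```

Run:
```python
from h import *
to(np.r_[C,.22],RU);p,r,s=pose();print(p,s['contact_force'],s['moment'],s['q'])
cv2.imwrite('pics/g2.png',cv2.resize(cam('scene')['color'][30:200,180:330],(530,600),interpolation=3))
```

```text
shift mm [ -0.1  -0.7 -21.9] turn deg [ 0.1 -0.1 -0.2]
[ 0.52941167 -0.11056091  0.19807804] [-0.74292362  0.05191968 -1.41883884] [-0.04834675  0.06364999 -0.03365182] [ 1.56345589e-01  1.74234719e-01 -3.46956810e-01 -4.87184136e-04
 -1.05112499e+00 -1.02294423e+00]
```

View pics/g2.png

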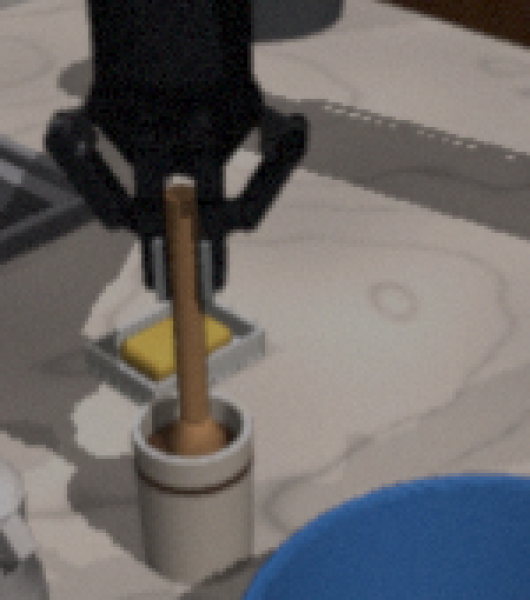

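The muddler is upright in the grip with its head at the crock's mouth, and looks slightly slanted in the image. I'll compare that with the projection of a true vertical through the TCP.

Run:
```python
from h import *
c=cam('scene');p,r,s=pose()
P=[p+r.apply([0,0,z]) for z in(-.05,-.008,.05,.09)]
q=proj(c,P); print((q-[180,30])*3.533)
for dx in(.01,-.01): print(dx,(proj(c,[x+r.apply([dx,0,0]) for x in P])-[180,30])*3.533)
for dy in(.005,): print('dy',(proj(c,[x+r.apply([0,dy,0]) for x in P])-[180,30])*3.533)
```

```text
[[180.62012745 186.18888454]
 [184.76026703 259.10892449]
 [189.97211689 350.28227698]
 [193.26213715 407.4896369 ]]
0.01 [[182.51884262 176.8878376 ]
 [186.52998897 249.38377845]
 [191.58562492 340.13826073]
 [194.78059401 397.14647969]]
-0.01 [[178.67730299 195.71067282]
 [182.95141205 269.05390706]
 [188.32518949 360.6412148 ]
 [191.7135637  418.04270025]]
dy [[190.47144451 186.36768503]
 [194.19475459 259.29866341]
 [198.88192688 350.48270165]
 [201.84076953 407.69510936]]
```

Emit:
drive_tool(deltas=[[[0,0,-10],[0,0,0],-1],[[0,0,-20],[0,0,0],-1],[[0,0,-25],[0,0,0],-1],[[0,0,-25],[0,0,0],-1],[[0,0,-25],[0,0,0],-1],[[0,0,-15],[0,0,0],-1],[[-9,8,0],[0,0,0],-1],[[-17,15,0],[0,0,0],-1],[[-20,18,0],[0,0,0],-1],[[-20,18,0],[0,0,0],-1],[[-20,18,0],[0,0,0],-1],[[-20,18,0],[0,0,0],-1],[[-20,18,0],[0,0,0],-1],[[-20,18,0],[0,0,0],-1],[[-20,18,0],[0,0,0],-1],[[-14,13,0],[0,0,0],-1],[[-6,4,0],[0,0,0],-1],[[0,0,0],[0,0,0],-1],[[0,0,0],[0,0,0],-1]])

```text
clock: 8.65
eef_pos: [0.564, 0.1357, 0.3182]
orientation: [-0.344, 0.939, 0.0, -0.001]
contact_force: [-0.5, 0.4, -1.1]
finger_gap: 0.0165
grip_force: 58.7
```

Run:
```python
from h import *
to(np.r_[B,.22],RU);p,r,s=pose();print(p,s['contact_force'],s['moment'],s['q'],s['clock'])
cam('scene','b.png');cv2.imwrite('pics/b.png',cv2.resize(cam('scene')['color'][40:320,220:450],(490,600),interpolation=3))
```

```text
shift mm [ 0.2  2.6 98.2] turn deg [ 0.  -0.1 -0.2]
[0.56404942 0.13570125 0.31817691] [-0.45579018  0.42750582 -1.06069221] [-0.01180009  0.00678244 -0.01956238] [ 5.72790213e-01  1.64066404e-01 -7.94265530e-02 -3.95925962e-04
 -1.32895006e+00 -1.44012930e+00] 8.65
```

View pics/b.png

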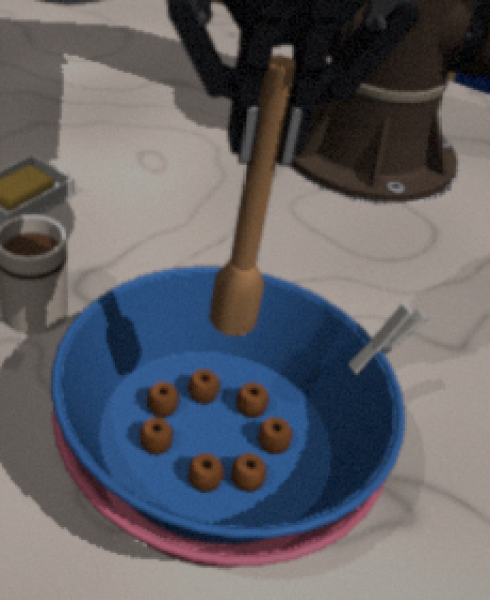

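The muddler is over the basin: head underside ~(233,328), handle end (281,65), clip crossing the rim at ~(372,350). The lean needs checking against the projection.

Run:
```python
from h import *
c=cam('scene');p,r,s=pose();k=np.array([490/230,600/280]);o=np.array([220,40])
q=lambda P:np.round((proj(c,P)-o)*k,1)
print(q([p+r.apply([0,0,z]) for z in(-.05,0,.05,.10,.15)]))
for t in(-5,5):
  print('tilt y',t,q([p+r.apply(R.from_euler('y',t,degrees=True).apply([0,0,z])) for z in(-.05,.15)]))
print('axis pixel tip dx/dy 10mm',q([p+r.apply([.01,0,.15]),p+r.apply([0,.01,.15])]))
for uv in[(372,350),(355,370),(380,340)]:
  w=onz(c,np.array(uv)/k+o,.111);v=w[:2]-B;print(w,np.hypot(*v),np.degrees(np.arctan2(v[1],v[0])))
print('floor centre & ring',q([np.r_[B,.04]]))
for th in range(0,360,45):
  print(th,q([np.r_[B+.13*np.array([np.cos(np.radians(th)),np.sin(np.radians(th))]),.111], np.r_[B+.095*np.array([np.cos(np.radians(th)),np.sin(np.radians(th))]),.04]]).ravel())
```

```text
[[280.7  58.2]
 [265.9 138.6]
 [253.  207.9]
 [241.7 268.2]
 [231.7 321. ]]
tilt y -5 [[279.4  55. ]
 [233.7 333.3]]
tilt y 5 [[281.8  62.1]
 [230.  308. ]]
axis pixel tip dx/dy 10mm [[230.3 311.5]
 [245.5 321.4]]
[0.46018285 0.21046697 0.111     ] 0.12526336432484095 144.37282955092314
[0.48926123 0.21062524 0.111     ] 0.1031417923684611 134.84819295201933
[0.44531935 0.21008588 0.111     ] 0.1374157303886964 148.11466377697803
floor centre & ring [[214.3 430.6]]
0 [116.6 479.2 143.  503.3]
45 [260.4 522.9 235.1 531.7]
90 [378.4 468.4 313.  496.1]
135 [388.  368.6 324.7 426.4]
180 [310.7 291.4 274.9 368.6]
225 [199.7 265.8 197.3 348.7]
270 [100.6 297.3 128.2 373.4]
315 [ 58.4 379.6 102.  434.7]
```

Projection agrees: the muddler is vertical and the tip is 150 mm below the TCP. I'm lowering over the free middle.

Emit:
drive_tool(deltas=[[[0,1.5,8],[0,0,0],-1],[[0,1,14],[0,0,0],-1],[[0,0,18],[0,0,0],-1],[[0,0,18],[0,0,0],-1],[[0,0,18],[0,0,0],-1],[[0,0,16],[0,0,0],-1],[[0,0,12],[0,0,0],-1],[[0,0,8],[0,0,0],-1],[[0,0,4],[0,0,0],-1],[[0,0,2],[0,0,0],-1],[[0,0,2],[0,0,0],-1],[[0,0,0],[0,0,0],-1],[[0,0,0],[0,0,0],-1],[[0,0,0],[0,0,0],-1]])

```text
clock: 10.2
eef_pos: [0.5627, 0.1381, 0.1987]
orientation: [-0.345, 0.939, 0.0, -0.0]
contact_force: [-0.3, 0.0, -1.3]
finger_gap: 0.0166
grip_force: 58.7
```

Emit:
drive_tool(deltas=[[[0,0,1],[0,0,0],-1],[[0,0,1],[0,0,0],-1],[[0,0,0],[0,0,0],-1],[[0,0,0],[0,0,0],-1]])

```text
clock: 10.6
eef_pos: [0.5625, 0.138, 0.1963]
orientation: [-0.345, 0.939, 0.0, -0.001]
contact_force: [-0.4, 0.5, -0.6]
finger_gap: 0.0164
grip_force: 58.7
```

Emit:
drive_tool(deltas=[[[0,0,1],[0,0,0],-1],[[0,0,1],[0,0,0],-1],[[0,0,0],[0,0,0],-1],[[0,0,0],[0,0,0],-1]])

```text
clock: 11.0
eef_pos: [0.5625, 0.138, 0.1943]
orientation: [-0.345, 0.939, 0.0, -0.001]
contact_force: [-0.5, 0.6, -1.6]
finger_gap: 0.0164
grip_force: 58.7
```

Emit:
drive_tool(deltas=[[[0,0,0.5],[0,0,0],-1],[[0,0,0.5],[0,0,0],-1],[[0,0,0],[0,0,0],-1],[[0,0,0],[0,0,0],-1]])

```text
clock: 11.4
eef_pos: [0.5625, 0.1381, 0.1934]
orientation: [-0.345, 0.939, 0.0, -0.001]
contact_force: [0.1, -0.8, -1.5]
finger_gap: 0.0166
grip_force: 58.7
```

Emit:
drive_tool(deltas=[[[0,0,1],[0,0,0],-1],[[0,0,0.5],[0,0,0],-1],[[0,0,0],[0,0,0],-1],[[0,0,0],[0,0,0],-1]])

```text
clock: 11.8
eef_pos: [0.5625, 0.138, 0.1919]
orientation: [-0.345, 0.939, 0.0, -0.001]
contact_force: [0.1, -0.4, -1.8]
finger_gap: 0.0168
grip_force: 58.7
```

Emit:
drive_tool(deltas=[[[0,0,1],[0,0,0],-1],[[0,0,0],[0,0,0],-1],[[0,0,0],[0,0,0],-1]])

```text
clock: 12.1
eef_pos: [0.5625, 0.1381, 0.1908]
orientation: [-0.345, 0.939, 0.0, -0.001]
contact_force: [-0.2, -0.3, -1.5]
finger_gap: 0.0168
grip_force: 58.7
```

Emit:
drive_tool(deltas=[[[0,0,1],[0,0,0],-1],[[0,0,0],[0,0,0],-1],[[0,0,0],[0,0,0],-1]])

```text
clock: 12.4
eef_pos: [0.5625, 0.1381, 0.1898]
orientation: [-0.345, 0.939, 0.0, -0.001]
contact_force: [-0.9, -0.1, -1.7]
finger_gap: 0.0165
grip_force: 58.7
```

Emit:
drive_tool(deltas=[[[0,0,1],[0,0,0],-1],[[0,0,0],[0,0,0],-1],[[0,0,0],[0,0,0],-1]])

```text
clock: 12.7
eef_pos: [0.5626, 0.1381, 0.1889]
orientation: [-0.345, 0.939, 0.0, -0.0]
contact_force: [0.0, 0.7, -0.1]
finger_gap: 0.0166
grip_force: 58.7
```

Emit:
drive_tool(deltas=[[[0,0,1],[0,0,0],-1],[[0,0,0],[0,0,0],-1],[[0,0,0],[0,0,0],-1]])

```text
clock: 13.0
eef_pos: [0.5627, 0.1381, 0.1881]
orientation: [-0.345, 0.939, 0.0, -0.0]
contact_force: [-1.1, 0.5, 2.2]
finger_gap: 0.0168
grip_force: 58.9
```

Emit:
drive_tool(deltas=[[[0,0,1],[0,0,0],-1],[[0,0,0],[0,0,0],-1],[[0,0,0],[0,0,0],-1]])

```text
clock: 13.3
eef_pos: [0.5627, 0.1381, 0.1872]
orientation: [-0.345, 0.939, 0.0, -0.0]
contact_force: [-1.5, -0.5, 4.7]
finger_gap: 0.0166
grip_force: 59.3
```

Floor contact came at TCP z ≈ 0.189. I'm easing to about 3.5 N and moving out toward the clip (145°).

Emit:
drive_tool(deltas=[[[0,0,-0.8],[0,0,0],-1],[[0.4,1.5,0],[0,0,0],-1],[[0.8,3,0],[0,0,0],-1],[[0.8,3,0],[0,0,0],-1],[[0.8,3,0],[0,0,0],-1],[[0.8,3,0],[0,0,0],-1],[[0.8,3,0],[0,0,0],-1],[[0.8,3,0],[0,0,0],-1],[[0.8,3,0],[0,0,0],-1]])

```text
clock: 14.2
eef_pos: [0.5432, 0.1516, 0.1877]
orientation: [-0.345, 0.939, 0.0, -0.001]
contact_force: [2.3, -1.3, 3.7]
finger_gap: 0.0164
grip_force: 59.2
```

Emit:
drive_tool(deltas=[[[0.8,3,0],[0,0,0],-1],[[0.8,3,0],[0,0,0],-1],[[0.8,3,0],[0,0,0],-1],[[0.8,3,0],[0,0,0],-1],[[0.8,3,0],[0,0,0],-1],[[0.8,3,0],[0,0,0],-1],[[0.8,3,0],[0,0,0],-1],[[0,0,0],[0,0,0],-1],[[0,0,0],[0,0,0],-1]])

```text
clock: 15.1
eef_pos: [0.5253, 0.1639, 0.1876]
orientation: [-0.345, 0.939, 0.0, -0.001]
contact_force: [0.6, -0.7, 3.0]
finger_gap: 0.0166
grip_force: 59.2
```

Run:
```python
from h import *
p,r,s=pose();v=p[:2]-B;print(p,np.hypot(*v)*1e3,np.degrees(np.arctan2(v[1],v[0])),s['contact_force'],r.inv().apply(s['moment']))
c=cam('scene');k=np.array([490/230,600/280]);o=np.array([220,40])
print(np.round((proj(c,[p+r.apply([0,0,z]) for z in(-.05,.095,.15)])-o)*k,1))
print('dx10',np.round((proj(c,[p+r.apply([.01,0,z]) for z in(-.05,.095,.15)])-o)*k,1))
cv2.imwrite('pics/c.png',cv2.resize(c['color'][40:320,220:450],(490,600),interpolation=3))
# plan circle: per-row world steps, 36 x 10deg at r=46 in tool axes
for th in range(145,145-361,-10):
    x=np.r_[B+.046*np.array([np.cos(np.radians(th)),np.sin(np.radians(th))]),p[2]]
    x2=np.r_[B+.046*np.array([np.cos(np.radians(th-10)),np.sin(np.radians(th-10))]),p[2]]
    print(th,np.round(RU.inv().apply(x2-x)[:2]*1e3,1),end='; ')
```

```text
[0.52526403 0.16392918 0.18761799] 45.25520099023686 144.26740263346167 [ 0.64340076 -0.67447808  3.03481506] [ 0.13920731 -0.23957035 -0.03050854]
[[313.4 237.7]
 [275.7 380.7]
 [264.3 423.4]]
dx10 [[310.7 228.6]
 [273.9 371.4]
 [262.8 414.2]]
145 [-7.9  1.3]; 135 [-8.  -0.1]; 125 [-7.9 -1.5]; 115 [-7.5 -2.8]; 105 [-6.9 -4.1]; 95 [-6.1 -5.2]; 85 [-5.1 -6.2]; 75 [-3.9 -7. ]; 65 [-2.7 -7.6]; 55 [-1.3 -7.9]; 45 [ 0.1 -8. ]; 35 [ 1.5 -7.9]; 25 [ 2.8 -7.5]; 15 [ 4.1 -6.9]; 5 [ 5.2 -6.1]; -5 [ 6.2 -5.1]; -15 [ 7.  -3.9]; -25 [ 7.6 -2.7]; -35 [ 7.9 -1.3]; -45 [8.  0.1]; -55 [7.9 1.5]; -65 [7.5 2.8]; -75 [6.9 4.1]; -85 [6.1 5.2]; -95 [5.1 6.2]; -105 [3.9 7. ]; -115 [2.7 7.6]; -125 [1.3 7.9]; -135 [-0.1  8. ]; -145 [-1.5  7.9]; -155 [-2.8  7.5]; -165 [-4.1  6.9]; -175 [-5.2  6.1]; -185 [-6.2  5.1]; -195 [-7.   3.9]; -205 [-7.6  2.7]; -215 [-7.9  1.3];
```

View pics/c.png

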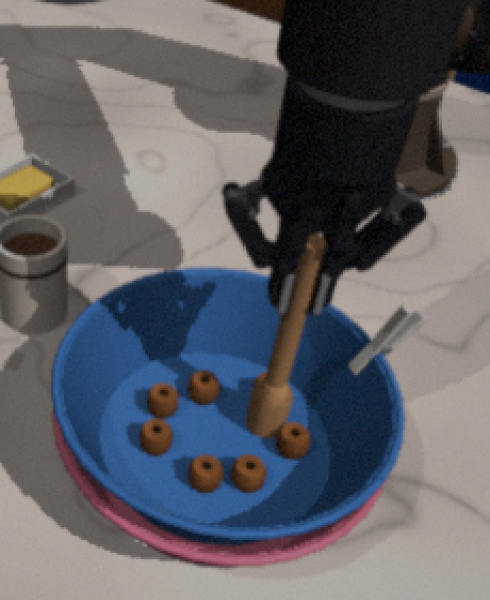

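The head stands on the floor at (264,423), where predicted, on the clip side, with one bead nudged aside at (293,440). I'm starting the clockwise circle at about 4 N.

Emit:
drive_tool(deltas=[[[-2,0.3,0],[0,0,0],-1],[[-3,0.5,0],[0,0,0],-1],[[-3,0.5,0],[0,0,0],-1],[[-4,0,0],[0,0,0],-1],[[-4,-0.1,0],[0,0,0],-1],[[-4,-0.6,0],[0,0,0],-1],[[-4,-0.8,0],[0,0,0],-1]])

```text
clock: 15.85
eef_pos: [0.5441, 0.1794, 0.1875]
orientation: [-0.345, 0.939, 0.0, -0.001]
contact_force: [-1.8, -2.2, 4.0]
finger_gap: 0.0165
grip_force: 59.3
```

```bash
cat >> h.py <<'E'
def st():
    p,r,s=pose();v=p[:2]-B;print('r',np.hypot(*v)*1e3,'ang',np.degrees(np.arctan2(v[1],v[0])),'z',p[2]*1e3,s['contact_force'],'tool moment',r.inv().apply(s['moment']),'tool F',r.inv().apply(s['contact_force']),s['clock'])
def look(n):
    p,r,s=pose();c=cam('scene');k=np.array([490/230,600/280]);o=np.array([220,40])
    print(np.round((proj(c,[p+r.apply([dx,0,z]) for dx in (0,.01) for z in(-.05,.15)])-o)*k,1))
    cv2.imwrite('pics/'+n,cv2.resize(c['color'][40:320,220:450],(490,600),interpolation=3))
E
python3 -c "
from h import *
st()"
```

```text
r 45.56356939744575 ang 113.07835145081816 z 187.49996857823083 [-1.77889693 -2.15165976  3.99400993] tool moment [-0.26962734  1.44436184 -0.00704884] tool F [ 2.75359789 -0.48684689 -3.99085305] 15.85
```

Emit:
drive_tool(deltas=[[[-3.8,-1.3,0],[0,0,0],-1],[[-3.7,-1.5,0],[0,0,0],-1],[[-3.5,-2,0],[0,0,0],-1],[[-3.4,-2.1,0],[0,0,0],-1],[[-3.1,-2.5,0],[0,0,0],-1],[[-3,-2.7,0],[0,0,0],-1],[[-2.6,-3,0],[0,0,0],-1],[[-2.5,-3.2,0],[0,0,0],-1],[[-2,-3.5,0],[0,0,0],-1],[[-1.9,-3.5,0],[0,0,0],-1],[[-1.4,-3.8,0],[0,0,0],-1],[[-1.3,-3.8,0],[0,0,0],-1]])

```text
clock: 17.05
eef_pos: [0.5902, 0.1748, 0.1877]
orientation: [-0.345, 0.939, 0.0, -0.0]
contact_force: [-2.0, 1.8, 3.0]
finger_gap: 0.0164
grip_force: 59.3
```

```bash
python3 -c "
from h import *
st();look('d.png')"
```

```text
r 46.7716000127815 ang 52.92329297711509 z 187.65627661124572 [-2.01642502  1.83238692  2.96420402] tool moment [-1.17526549  0.4968553  -0.05976247] tool F [ 0.35411048  2.70339911 -2.96249155] 17.05
[[275.8 292.9]
 [231.6 478.4]
 [273.4 282.2]
 [230.3 468. ]]
```

View pics/d.png

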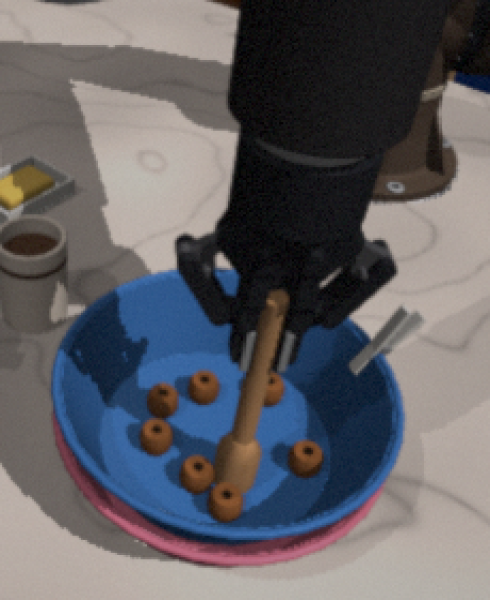

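The head is on course at ~(236,480), pushing beads at (197,472) and (227,503) ahead of it, with one bead left outside at (305,457). Continuing.

Emit:
drive_tool(deltas=[[[-0.8,-3.9,0],[0,0,0],-1],[[-0.5,-4,0],[0,0,0],-1],[[0,-4,0],[0,0,0],-1],[[0.1,-4,0],[0,0,0],-1],[[0.6,-4,0],[0,0,0],-1],[[0.9,-3.9,0],[0,0,0],-1],[[1.3,-3.8,0],[0,0,0],-1],[[1.5,-3.7,0],[0,0,0],-1],[[1.9,-3.5,0],[0,0,0],-1]])

```text
clock: 18.0
eef_pos: [0.6088, 0.1448, 0.1877]
orientation: [-0.345, 0.939, 0.0, -0.0]
contact_force: [-0.2, 1.6, 3.2]
finger_gap: 0.0164
grip_force: 59.4
```

Emit:
drive_tool(deltas=[[[2.2,-3.4,0],[0,0,0],-1],[[2.5,-3.1,0],[0,0,0],-1],[[2.7,-3,0],[0,0,0],-1],[[3,-2.6,0],[0,0,0],-1],[[3.2,-2.5,0],[0,0,0],-1],[[3.5,-2,0],[0,0,0],-1],[[3.5,-1.9,0],[0,0,0],-1],[[3.8,-1.4,0],[0,0,0],-1],[[3.8,-1.3,0],[0,0,0],-1]])

```text
clock: 18.9
eef_pos: [0.6007, 0.1104, 0.1877]
orientation: [-0.345, 0.939, -0.0, -0.0]
contact_force: [1.4, 2.3, 3.4]
finger_gap: 0.0166
grip_force: 59.2
```

```bash
python3 -c "
from h import *
st();look('e.png')"
```

```text
r 47.236161614120334 ang -35.059538271200154 z 187.69792935785696 [1.4438895  2.29037664 3.42076968] tool moment [-0.34293725 -1.09013143 -0.01750064] tool F [-2.57998512  0.81340396 -3.42262444] 18.9
[[182.5 255.6]
 [160.5 442.1]
 [181.6 246. ]
 [160.1 432.4]]
```

View pics/e.png

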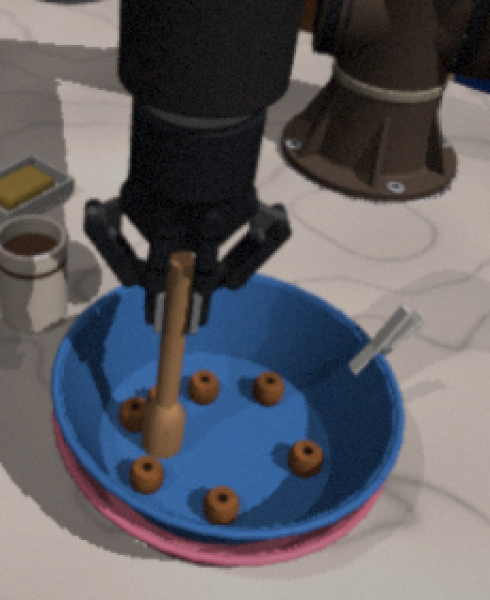

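At about -35° the head is at (162,440), opposite the clip. Beads are trailing at (147,475), (222,506), (305,458), with others ahead at (133,413), (204,387), (268,388). Continuing on force and numeric checks.

Emit:
drive_tool(deltas=[[[4,-0.7,0],[0,0,0],-1],[[4,-0.5,0],[0,0,0],-1],[[4,0,0],[0,0,0],-1],[[4,0.1,0],[0,0,0],-1],[[4,0.6,0],[0,0,0],-1],[[3.9,0.9,0],[0,0,0],-1],[[3.8,1.3,0],[0,0,0],-1],[[3.7,1.5,0],[0,0,0],-1],[[3.5,2,0],[0,0,0],-1]])

```text
clock: 19.85
eef_pos: [0.5705, 0.0919, 0.1877]
orientation: [-0.345, 0.939, -0.0, -0.001]
contact_force: [2.7, 0.5, 3.3]
finger_gap: 0.0165
grip_force: 59.1
```

Emit:
drive_tool(deltas=[[[3.4,2.1,0],[0,0,0],-1],[[3.1,2.5,0],[0,0,0],-1],[[3,2.7,0],[0,0,0],-1],[[2.6,3,0],[0,0,0],-1],[[2.5,3.2,0],[0,0,0],-1],[[2,3.5,0],[0,0,0],-1],[[1.9,3.5,0],[0,0,0],-1],[[1.4,3.8,0],[0,0,0],-1],[[1.3,3.8,0],[0,0,0],-1]])

```text
clock: 20.75
eef_pos: [0.536, 0.0998, 0.1876]
orientation: [-0.345, 0.939, -0.0, -0.001]
contact_force: [1.3, -1.3, 3.3]
finger_gap: 0.0162
grip_force: 59.2
```

```bash
cat >> h.py <<'E'
def beads(c):
    """bead blobs in the basin floor area: brown, compact"""
    h=cv2.cvtColor(c['color'],cv2.COLOR_BGR2HSV)
    m=cv2.inRange(h,(3,120,40),(18,255,255));n,_,s,ce=cv2.connectedComponentsWithStats(m)
    out=[]
    for i in range(1,n):
        if s[i,4]<15: continue
        w=onz(c,ce[i],.052)
        if np.hypot(*(w[:2]-B))<.13: out.append((np.round((w[:2]-B)*1e3,0),s[i,2:5]))
    return out
E
python3 - <<'E'
from h import *
import pickle
st();d=pickle.load(open('c0.pkl','rb'))
for c in(d['scene'],d['top'],cam('scene'),cam('top')):
    print()
    for b in beads(c):print(*b)
E
```

```text
r 45.84560872736681 ang -124.61745890355265 z 187.62496135301623 [ 1.34363311 -1.33835858  3.26394584] tool moment [ 1.12670879 -0.42071386  0.04752826] tool F [-0.15374945 -1.88830406 -3.26505206] 20.75

[-25. -32.] [ 13  15 146]
[ 29. -38.] [ 17  32 325]
[-40.   8.] [ 13  15 151]
[-21.  43.] [ 14  15 168]
[47. 22.] [ 15  17 189]
[24. 47.] [ 15  17 185]

[44. 22.] [ 11  12 101]
[ 43. -29.] [ 12  12 101]
[21. 47.] [11 12 99]
[  9. -50.] [ 12  12 100]
[-24.  43.] [ 12  12 101]
[-27. -32.] [ 11  12 100]
[-43.   8.] [11 12 98]

[-86. -71.] [  39   94 1148]
[-60.  12.] [ 14  15 146]
[ 36. -69.] [ 13  15 156]
[-18.  74.] [ 15  16 186]
[ 80. -11.] [ 14  16 182]
[63. 49.] [ 16  16 203]

[ 31. -72.] [11 13 87]
[-24.  79.] [ 9  9 41]
[-35. -69.] [12 12 97]
[-51. -19.] [ 12  11 102]
[-65.  11.] [12 11 99]
```

Emit:
drive_tool(deltas=[[[0.8,3.9,0],[0,0,0],-1],[[0.5,4,0],[0,0,0],-1],[[0,4,0],[0,0,0],-1],[[-0.1,4,0],[0,0,0],-1],[[-0.6,4,0],[0,0,0],-1],[[-0.9,3.9,0],[0,0,0],-1],[[-1.3,3.8,0],[0,0,0],-1],[[-1.5,3.7,0],[0,0,0],-1],[[-1.9,3.5,0],[0,0,0],-1]])

```text
clock: 21.75
eef_pos: [0.5173, 0.1297, 0.1876]
orientation: [-0.345, 0.939, -0.0, -0.001]
contact_force: [0.6, -2.8, 3.6]
finger_gap: 0.0166
grip_force: 59.3
```

Emit:
drive_tool(deltas=[[[-2.2,3.4,0],[0,0,0],-1],[[-2.5,3.1,0],[0,0,0],-1],[[-2.7,3,0],[0,0,0],-1],[[-3,2.6,0],[0,0,0],-1],[[-3.2,2.5,0],[0,0,0],-1],[[-3.5,2,0],[0,0,0],-1],[[-3.5,1.9,0],[0,0,0],-1],[[-3.8,1.4,0],[0,0,0],-1],[[-3.8,1.3,0],[0,0,0],-1],[[-3.9,0.7,0],[0,0,0],-1],[[-2,0,0],[0,0,0],-1],[[0,0,0],[0,0,0],-1],[[0,0,0],[0,0,0],-1]])

```text
clock: 23.05
eef_pos: [0.5295, 0.1684, 0.1876]
orientation: [-0.345, 0.939, 0.0, -0.001]
contact_force: [-1.7, -0.6, 3.2]
finger_gap: 0.0166
grip_force: 59.2
```

Run:
```python
from h import *
st()
for c in(cam('scene'),cam('top')):
    print()
    for b in beads(c):print(*b)
to(np.r_[C,.33],RU)
```

```text
r 44.82233230519852 ang 136.4320779909158 z 187.61438584718402 [-1.7035888  -0.6035511   3.23267265] tool moment [-0.19329734  1.09434731 -0.02562949] tool F [ 1.6925053   0.64393051 -3.23070279] 23.05

[-101.    7.] [  38   92 1113]
[-30. -68.] [ 12  14 130]
[ 36. -69.] [ 13  15 157]
[-18.  74.] [ 15  16 186]
[ 80. -11.] [ 15  16 181]
[63. 49.] [ 16  16 200]

[ 76. -12.] [ 11  12 100]
[63. 53.] [11 11 56]
[ 32. -70.] [ 12  12 103]
[-35. -69.] [12 12 95]
[-78.  18.] [ 25  12 209]
shift mm [ 180.4 -213.3 -142.3] turn deg [ 0.  -0.  -0.2]
```

The lap is complete, with every bead displaced. I'm lifting straight up and carrying the muddler over to the crock.

Emit:
drive_tool(deltas=[[[0,0,-2],[0,0,0],-1],[[0,0,-6],[0,0,0],-1],[[0,0,-12],[0,0,0],-1],[[0,0,-20],[0,0,0],-1],[[0,0,-25],[0,0,0],-1],[[0,0,-25],[0,0,0],-1],[[0,0,-25],[0,0,0],-1],[[0,0,-18],[0,0,0],-1],[[0,0,-9],[0,0,0],-1],[[0,0,0],[0,0,0],-1]])

```text
clock: 24.15
eef_pos: [0.5302, 0.1686, 0.3313]
orientation: [-0.345, 0.939, 0.0, 0.001]
contact_force: [-0.0, 0.0, -1.3]
finger_gap: 0.0166
grip_force: 58.9
```

Emit:
drive_tool(deltas=[[[6,-7,0],[0,0,0],-1],[[12,-14,0],[0,0,0],-1],[[18,-21,0],[0,0,0],-1],[[18,-21,0],[0,0,0],-1],[[18,-21,0],[0,0,0],-1],[[18,-21,0],[0,0,0],-1],[[18,-21,0],[0,0,0],-1],[[18,-21,0],[0,0,0],-1],[[18,-21,0],[0,0,0],-1],[[18,-21,0],[0,0,0],-1],[[10,-13,0],[0,0,0],-1],[[5,-7,0],[0,0,0],-1],[[3,-4,0],[0,0,0],-1],[[0,0,0],[0,0,0],-1],[[0,0,0],[0,0,0],-1]])

```text
clock: 25.65
eef_pos: [0.5301, -0.1102, 0.3296]
orientation: [-0.345, 0.939, 0.0, -0.001]
contact_force: [-0.0, 0.5, -0.7]
finger_gap: 0.0165
grip_force: 58.7
```

Run:
```python
from h import *
to(np.r_[C,.33],RU);p,r,s=pose();print(p)
c=cam('scene');h=cv2.cvtColor(c['color'],cv2.COLOR_BGR2HSV)
m=cv2.inRange(h,(3,90,40),(22,255,255));n,lab,S,ce=cv2.connectedComponentsWithStats(m)
q=proj(c,[p+r.apply([0,0,z]) for z in(-.05,.02,.06,.1,.15)]);print(q)
for t in(-8,8): print(t,proj(c,[p+r.apply(R.from_euler('y',t,degrees=True).apply([0,0,z])) for z in(-.05,.15)]).ravel())
for i in range(1,n):
    if S[i,4]>300: print(S[i],ce[i]); best=i if abs(ce[i]-q[2]).sum()<40 else None
    else: continue
    if best:
        ys,xs=np.where(lab==i)
        for y in range(ys.min(),ys.max()+1,6):
            x=xs[ys==y]; print(y,x.min(),x.max(),end=' | ')
```

```text
shift mm [ 0.6 -0.5 -0.4] turn deg [ 0.  -0.1 -0.2]
[ 0.53008924 -0.11021816  0.3295954 ]
[[226.74248548   5.16517901]
 [229.19491766  49.37860486]
 [230.45050184  71.7752532 ]
 [231.6124673   92.365948  ]
 [232.94678092 115.85575753]]
-8 [227.23607594   4.10293556 231.87666055 121.28804356]
8 [226.2764039    6.91802035 233.8975708  109.38724245]
[ 294    0   71   54 1053] [325.92592593  25.48812915]
[ 214    5   32  133 1512] [229.51917989  78.4510582 ]
5 224 230 | 11 222 231 | 17 222 231 | 23 223 231 | 29 223 231 | 35 223 231 | 41 224 231 | 47 224 233 | 53 225 233 | 59 225 234 | 65 225 233 | 71 225 234 | 77 227 234 | 83 227 235 | 89 227 235 | 95 225 239 | 101 224 240 | 107 224 240 | 113 225 240 | 119 227 239 | 125 218 244 | 131 216 236 | 137 224 225 | [476  70  36  35 788] [497.27791878  86.71954315]
[341 208  27  22 328] [353.77743902 218.5       ]
```

The muddler is still vertical in the grip and centred over the crock. Lowering.

Emit:
drive_tool(deltas=[[[0.5,-0.5,8],[0,0,0],-1],[[0,0,14],[0,0,0],-1],[[0,0,16],[0,0,0],-1],[[0,0,16],[0,0,0],-1],[[0,0,12],[0,0,0],-1],[[0,0,10],[0,0,0],-1],[[0,0,10],[0,0,0],-1],[[0,0,10],[0,0,0],-1],[[0,0,10],[0,0,0],-1],[[0,0,10],[0,0,0],-1],[[0,0,0],[0,0,0],-1]])

```text
clock: 26.8
eef_pos: [0.5292, -0.1113, 0.2121]
orientation: [-0.344, 0.939, 0.0, -0.002]
contact_force: [0.0, 0.6, -0.5]
finger_gap: 0.0165
grip_force: 58.7
```

Emit:
drive_tool(deltas=[[[0,0,8],[0,0,0],-1],[[0,0,8],[0,0,0],-1],[[0,0,8],[0,0,0],-1],[[0,0,8],[0,0,0],-1],[[0,0,6],[0,0,0],-1],[[0,0,5],[0,0,0],-1],[[0,0,4],[0,0,0],-1],[[0,0,2],[0,0,0],-1],[[0,0,0],[0,0,0],-1],[[0,0,0],[0,0,0],-1]])

```text
clock: 27.8
eef_pos: [0.5301, -0.1113, 0.165]
orientation: [-0.345, 0.939, -0.0, -0.0]
contact_force: [0.6, -0.6, -1.6]
finger_gap: 0.0165
grip_force: 58.7
```

Emit:
drive_tool(deltas=[[[0,0,2],[0,0,0],-1],[[0,0,2],[0,0,0],-1],[[0,0,2],[0,0,0],-1],[[0,0,0],[0,0,0],-1],[[0,0,0],[0,0,0],-1]])

```text
clock: 28.3
eef_pos: [0.5299, -0.1113, 0.1587]
orientation: [-0.345, 0.939, 0.0, -0.001]
contact_force: [-0.6, 0.8, -0.6]
finger_gap: 0.0164
grip_force: 58.7
```

Emit:
drive_tool(deltas=[[[0,0,1],[0,0,0],-1],[[0,0,1],[0,0,0],-1],[[0,0,1],[0,0,0],-1],[[0,0,0],[0,0,0],-1],[[0,0,0],[0,0,0],-1]])

```text
clock: 28.8
eef_pos: [0.5299, -0.1113, 0.1558]
orientation: [-0.345, 0.939, 0.0, -0.001]
contact_force: [-0.2, -0.3, -0.4]
finger_gap: 0.0164
grip_force: 58.7
```

Emit:
drive_tool(deltas=[[[0,0,0.5],[0,0,0],-1],[[0,0,0.5],[0,0,0],-1],[[0,0,0],[0,0,0],-1],[[0,0,0],[0,0,0],-1]])

```text
clock: 29.2
eef_pos: [0.5302, -0.1114, 0.1551]
orientation: [-0.345, 0.939, -0.0, -0.0]
contact_force: [-0.2, 0.8, 4.5]
finger_gap: 0.0167
grip_force: 59.2
```

Emit:
drive_tool(deltas=[[[0,0,0],[0,0,0],-0.5],[[0,0,0],[0,0,0],-0.3],[[0,0,0],[0,0,0],0],[[0,0,0],[0,0,0],0.5],[[0,0,0],[0,0,0],1],[[0,0,0],[0,0,0],1],[[0,0,0],[0,0,0],1],[[0,0,0],[0,0,0],1],[[0,0,0],[0,0,0],1]])

```text
clock: 30.1
eef_pos: [0.5299, -0.1113, 0.1548]
orientation: [-0.345, 0.939, 0.0, -0.001]
contact_force: [-1.1, -0.2, -0.4]
finger_gap: 0.0854
grip_force: 0.0
```

Run:
```python
from h import *
p,r,s=pose();print(s['contact_force'],s['finger_gap'])
c=cam('scene');h=cv2.cvtColor(c['color'],cv2.COLOR_BGR2HSV)
m=cv2.inRange(h,(3,90,40),(22,255,255))
print(proj(c,[np.r_[C,.2],np.r_[C,.1],np.r_[C,.15]]))
n,lab,S,ce=cv2.connectedComponentsWithStats(m)
i=[i for i in range(1,n) if S[i,4]>200 and abs(ce[i][0]-233)<25];
for i in i:
    ys,xs=np.where(lab==i);print(S[i])
    for y in range(ys.min(),ys.max()+1,6):
        x=xs[ys==y]; print(y,x.min(),x.max(),end=' | ')
```

```text
[-1.12970769 -0.23841215 -0.43093192] 0.08541037763011175
[[232.09928045 106.42773612]
 [234.50333395 148.73270027]
 [233.35513175 128.59323425]]
[214 103  32  56 747]
103 230 233 | 109 228 235 | 115 229 236 | 121 225 242 | 127 215 243 | 133 217 237 | 139 230 237 | 145 230 238 | 151 226 243 | 157 226 240 |
```

The muddler stands upright and released in the crock. I'm backing straight up.

Emit:
drive_tool(deltas=[[[0,0,-4],[0,0,0],1],[[0,0,-8],[0,0,0],1],[[0,0,-15],[0,0,0],1],[[0,0,-20],[0,0,0],1],[[0,0,-25],[0,0,0],1],[[0,0,-25],[0,0,0],1],[[0,0,-15],[0,0,0],1],[[0,0,-8],[0,0,0],1],[[0,0,0],[0,0,0],1],[[0,0,0],[0,0,0],1],[[0,0,0],[0,0,0],1]])

```text
clock: 31.25
eef_pos: [0.5296, -0.1112, 0.2737]
orientation: [-0.345, 0.939, 0.0, -0.001]
contact_force: [1.4, 0.4, -0.2]
finger_gap: 0.0855
grip_force: 0.0
```

Run:
```python
from h import *
c=cam('scene');h=cv2.cvtColor(c['color'],cv2.COLOR_BGR2HSV)
m=cv2.inRange(h,(3,90,40),(22,255,255))
n,lab,S,ce=cv2.connectedComponentsWithStats(m)
for i in range(1,n):
    if S[i,4]>200 and abs(ce[i][0]-233)<25:
        ys,xs=np.where(lab==i);print(S[i])
        for y in range(ys.min(),ys.max()+1,8):
            x=xs[ys==y]; print(y,x.min(),x.max(),end=' | ')
for c in(c,cam('top')):
    print()
    for b in beads(c):print(*b)
```

```text
[214 103  32  56 737]
103 230 234 | 111 229 235 | 119 228 239 | 127 214 243 | 135 220 237 | 143 230 237 | 151 230 244 | 
[-32. -68.] [ 13  14 138]
[-76.  20.] [ 26  22 310]
[ 35. -69.] [ 13  14 155]
[-21.  73.] [ 16  16 169]
[ 79. -11.] [ 14  16 179]
[62. 49.] [ 16  17 197]

[-36. -70.] [12 13 86]
```

```bash
python3 -c "
from cell import env
print(env.job_done())"
```

```text
the job is handed in; nothing more can be done
None
```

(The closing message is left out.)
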